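# Put the freshly treated carving to dry under the dust cover

### The job

Lay the carved piece with the round shell in its middle, gently and the right way up, across both wooden battens of whichever drying tray is empty, sliding the dust cover aside first if it is in the way, and let go of it. Then slide the dust cover along its rails until it is fully over that piece. Do not knock the piece against the stand or cover, and leave the three other plaster pieces where they are: the one in the other tray and the two small ones on the bench.

Things in the scene. Friction and masses are not known exactly. Their poses are not given: they have to be found in the camera images.
- shell_piece: Piece to be dried, off-white plaster, on the bench: 110 long (x) x 44 wide (y) x 46 high. Base 16 high, a scroll of diameter 26 at each end, in the middle the shell: a disc of diameter 46 on edge, its flat faces 44 apart across y (grip here). Origin: centre of the underside, z up. Same when turned half round. About 0.3 kg.
- dry_piece: A finished plaster piece, already lying in one of the two trays, across its battens, 100 x 54 x 36 high, a stepped block with no shell. Origin: centre of the underside. Leave it.
- finial: Small pointed plaster finial standing on the bench near the shell piece, diameter 48, 54 high. Origin: centre of the underside. Leave it.
- stub: Small broken plaster stub on the bench near the shell piece, 42 x 50 x 36 high. Origin: centre of the underside. Leave it.
- stand: Fixed drying stand: board 215 (x) x 370 (y) x 10 thick, two aluminium rails along y at x = -100 and +100, rail tops 84 above the bench. Origin: centre of the board's underside, on the bench. The two trays lie on the board, centred at y = -87.5 and +87.5.
- tray_a: One of two alike grey drying trays fixed on the stand's board, 165 x 165, rim 12 high. Two wooden battens along its y, 12 wide, at x = -35 and +35, tops 15 above its underside; a piece lies on both, long side along the tray's x. Origin: centre of the underside, axes parallel to the stand's. Either side of the stand; the tray without the dry piece is the empty one.
- tray_b: The other tray, the same in every way.
- cover (a joint): Travel of the dust cover along the rails, m: 0 = end stop at the stand's -y end, exactly over the tray there; 0.175 = end stop at the +y end, exactly over the tray there. Starts within 0.02 of the -y stop, whichever tray is there; slides with about 2 N, stays where left.
- cover_grip (a point): Centre of the bar handle on the cover's middle, 124 above the bench: a wooden bar 96 long (stand's x), 18 thick (stand's y), 18 high, 20 clear beneath. The cover is a clear pane in a wooden frame, 220 (x) x 165 (y), underside 84 and top 95 above the bench; it passes 13 above a piece lying in a tray.
Things that resemble listed ones, but are neither listed nor needed, are in the scene too. Leave any red look-alike of the shell_piece alone.

How it is judged:
On the way:
1. the shell piece lies released across both battens of the empty tray (((x of shell_piece in the frame of tray_a between -0.025 and 0.025 m and y of shell_piece in the frame of tray_a between -0.045 and 0.045 m and z of shell_piece in the frame of tray_a between 0.012 and 0.019 m and angle between the x axis of shell_piece and the x axis of tray_a, either way round below 0.3 rad and horizontal distance between dry_piece and tray_a above 0.1 m) or (x of shell_piece in the frame of tray_b between -0.025 and 0.025 m and y of shell_piece in the frame of tray_b between -0.045 and 0.045 m and z of shell_piece in the frame of tray_b between 0.012 and 0.019 m and angle between the x axis of shell_piece and the x axis of tray_b, either way round below 0.3 rad and horizontal distance between dry_piece and tray_b above 0.1 m)) and angle between shell_piece's own z axis and vertical below 0.08 rad and contact force between the fingers and shell_piece below 0.1 N), for 0.2 s.
At the end, for the whole second after the job is handed in: Shell piece released and at rest on both battens of the tray that was empty: upright within 0.08 rad, across them within 0.3 rad, its centre within 25 mm (tray x) and 45 mm (tray y) of the tray's; the cover's middle within 15 mm of that tray's middle along the rails (((x of shell_piece in the frame of tray_a between -0.025 and 0.025 m and y of shell_piece in the frame of tray_a between -0.045 and 0.045 m and z of shell_piece in the frame of tray_a between 0.012 and 0.019 m and angle between the x axis of shell_piece and the x axis of tray_a, either way round below 0.3 rad and horizontal distance between dry_piece and tray_a above 0.1 m and y of cover_grip in the frame of tray_a between -0.015 and 0.015 m) or (x of shell_piece in the frame of tray_b between -0.025 and 0.025 m and y of shell_piece in the frame of tray_b between -0.045 and 0.045 m and z of shell_piece in the frame of tray_b between 0.012 and 0.019 m and angle between the x axis of shell_piece and the x axis of tray_b, either way round below 0.3 rad and horizontal distance between dry_piece and tray_b above 0.1 m and y of cover_grip in the frame of tray_b between -0.015 and 0.015 m)) and angle between shell_piece's own z axis and vertical below 0.08 rad and contact force between the fingers and shell_piece below 0.1 N and linear speed of shell_piece below 0.01 m/s and velocity of joint cover between -0.01 and 0.01 m/s); the robot touches nothing.
It fails at once if the shell piece is dropped or thrown (moves at over 0.5 m/s with no finger touching it) (linear speed of shell_piece above 0.5 m/s and contact force between the fingers and shell_piece below 0.1 N).
It fails at once if the shell piece is pressed hard into a tray (over 80 N) (contact force between shell_piece and tray_a above 80 N or contact force between shell_piece and tray_b above 80 N).
It fails at once if the shell piece is knocked against the stand, its rails or the cover (over 15 N) (contact force between shell_piece and stand above 15 N).
It fails at once if the dry piece, the finial or the stub is moved more than 20 mm (distance of any of dry_piece, finial, stub from where it was at the start of the episode above 0.02 m).
It also fails if it takes over 70 s, if anything falls off the work surface, if the arm or the gripper's body presses on something with over 40 N, if the wrist force passes 120 N, or if a joint passes its speed limit or range.

### The arm

A 7-joint arm with a two-finger parallel gripper is mounted at the origin on the work surface. World frame = base frame: x ahead of the robot, y to its left, z up, the work surface at z = 0. Lengths are in m, angles in rad, forces in N, time in s.
With the tool pointing down it reaches from about 0.35 to 0.9 m from the base axis. Payload 19.9 kg.
Tool frame: the origin (TCP) lies midway between the tips of the shut fingers; the grasp point (between the pads) lies bot.grip_depth behind it (bot.grip_depth is the distance from the TCP to the grasp point, in m); z points along the fingers, y is the line along which they close (so a half turn about z gives the same grasp; the last joint's range is limited). The gripper opens to 94 mm and grips with 3 to 60 N. Pads are 16 mm wide; open, the fingers measure 119 mm over their backs; the gripper's body (75 mm by 177 mm) begins 78 mm behind the grasp point.
Start: joints at [-1.21, 0.417, -0.01, 1.614, 0.005, 1.111, -0.053], TCP at [0.245, 0.575, 0.169] pointing down, gripper open.
Joint ranges: [-2.81, 2.81], [-0.39, 2.02], [-1.27, 1.25], [0.06, 2.57], [-1.19, 4.33], [0.19, 2], [-2.82, 2.82]. Speed limits (rad/s): [1.89, 1.89, 2.39, 2.39, 3.01, 3.01, 3.01].

### API

Orientations are given as a unit quaternion [w, x, y, z].
In Python, from station import bot, eyes, nets gives the robot as it stands.
- The arm moves only by the shell command python3 -m creep 'ROWS' [FORCE]. ROWS is a JSON object of lists of equal length, an entry for each row: "hand": the finger opening in mm, from 0 to 94; "xyz": the shift along the tool's x, y, z in mm, a list of three; "angular": the turn, a rotation vector about the tool's x, y, z in rad, a list of three. In form: {"hand": [hand, ...], "xyz": [[x, y, z], ...], "angular": [[rx, ry, rz], ...]}. A call has 1 to 8 rows; each row shifts and turns the commanded pose from where the row before left it, along the tool's axes as they then stand; what a row does not reach is not made up. A row lasts 1/10 s, in which the tool goes at most 50 mm and 8.59 degrees, less where a joint would pass 70% of its speed; a pose out of reach is approached as far as the arm can. A call is refused whole if a number of a shift passes 50 or a number of a turn 0.15, either way. A call with a gripper value outside its range is refused whole. The fingers move at their own pace and stop on an object; FORCE is the grip in N (left out, the last holds). Time passes only in rows, so rows that do not move let the fingers close. It gives the time, the measured TCP pose, the force, the opening and the grip force at its end, in the units of the state.
- bot.get_obs(): the state, without advancing time (a new reading comes with each control period).
- eyes.capture(name): name is "scene" or "side" or "wrist"; returns a dict with "frame" (400x640x3 uint8, red, green, blue), "vfov" (degrees; the focal length in pixels is half the picture's height over the tangent of half this angle, whatever the lens; pixels are square), "cx", "cy" (the principal point, pixels), "R" (3x3) and "t" (3): a world point X has camera coordinates R X + t; the wrist camera has in their place "mount" (4x4, takes a point from camera to tool coordinates, whose origin is the TCP and whose axes are the flange's). Camera axes: x right, y down, z forward; pixel columns grow to the right and rows downward; lengths in m; the calibration is good to about 2 mm. A picture is of the moment at which its call begins: read the wrist's pose just before it. There is no depth.
- bot.close_job(): hands the job in; it is judged then, once.
Trained networks look in a picture, given as the dict that the camera call returned (one of the last four; its "shot" number tells which), for a name from the list of things; names that differ only in an ending like _2 or _b are one class to them, and where a whole thing is asked for, a point or a joint stands for the part that bears it (a point fixed in the world has none). Each returns a list of dicts, best first, with "confidence" (0 to 1); they miss things now and then, are a little off and sometimes report something else, mostly with a low value. They report only what shows in the picture. A call takes as long as a camera call. They do not tell look-alikes from the thing itself.
- nets.spot_in(picture, query): "box" ([left, top, right, bottom] in pixels, round what is visible of it).
- nets.pinpoint(picture, query): "at" ([column, row] in pixels: a listed point, or the origin of a listed thing).
The state is a dict: "time": time; "joint_pos": joint angles; "joint_velocities": joint speeds; "joint_torque": joint torques, N m; "tcp_pos": TCP position; "eef_rot": TCP orientation; "ft_force": force on the tool from outside, world axes, zero at the start; "moment": the same for the moment, N m; "width": opening from 0.0 (shut) to 1.0 (fully open); "grip_force": force on a finger pad.
Only numpy, scipy, OpenCV 4.12 (cv2) and the standard library are available. Lean on these libraries where they do the work, as an engineer would, in place of code of your own. Each camera call takes 0.05 s, during which the arm holds its last target. There are 200 camera calls.

## Working session

There is one attempt and no reset: what is moved stays moved. The work goes in short steps, Python scripts to look and compute and a shell command to move; the robot and the scene stay as the last step left them, time stands still between calls to the robot, and variables do not carry over. Pictures are saved under pics/ and viewed, at most 12 in all, crops included, and the job is handed in when it is done.

```bash
mkdir -p pics; ls
cat > h.py <<'E'
import numpy as np, cv2
from station import bot, eyes, nets
def cam(p):
    f=200/np.tan(np.radians(p["vfov"])/2); return f
def to_world(p,uv,z,Rt=None):
    f=cam(p); d=np.array([(uv[0]-p["cx"])/f,(uv[1]-p["cy"])/f,1.])
    R,t=np.array(p["R"]),np.array(p["t"]); c=-R.T@t; w=R.T@d
    return c+w*(z-c[2])/w[2]
def proj(p,X):
    f=cam(p); c=np.array(p["R"])@np.asarray(X)+np.array(p["t"]); return [p["cx"]+f*c[0]/c[2],p["cy"]+f*c[1]/c[2]]
def save(p,n): cv2.imwrite(f"pics/{n}.png",p["frame"][:,:,::-1])
E
python3 - <<'E'
from h import *
print(bot.grip_depth, bot.get_obs())
for n in("scene","side"):
    p=eyes.capture(n); save(p,n+"0"); print(n,{k:v for k,v in p.items() if k!="frame"})
    for q,z in(("shell_piece",0),("dry_piece",.025),("finial",0),("stub",0),("stand",0),("tray_a",.01),("cover_grip",.124)):
        for r in nets.pinpoint(p,q)[:4]: print(q,round(r["confidence"],2),np.round(r["at"],0),np.round(to_world(p,r["at"],z),3))
E
```

```text
pics
0.0188 {'time': 0.0, 'joint_pos': array([-1.20953785,  0.41794643, -0.0103176 ,  1.61417647,  0.00469187,
        1.1107116 , -0.05300652]), 'joint_velocities': array([ 5.19548167e-04, -8.49861710e-04, -6.70881145e-04,  3.92830188e-04,
       -2.95950410e-04, -8.64745138e-04, -8.92355016e-05]), 'joint_torque': array([ 6.63472329e-04, -8.51264405e+01,  6.38912860e-01, -4.25962579e+01,
       -4.88683500e-02,  1.90644746e-02,  1.59637179e-04]), 'tcp_pos': array([0.2448101 , 0.57459349, 0.16794148]), 'eef_rot': array([-8.32074882e-05,  2.00015234e-01,  9.79792598e-01, -6.03199026e-04]), 'ft_force': array([ 0.02820755,  0.39897385, -0.5516054 ]), 'moment': array([-0.00377052, -0.02834564,  0.01605452]), 'grip_force': 0.0, 'width': 0.9982016799257387}
scene {'vfov': 47.111042923390606, 'cx': 321.47015508898744, 'cy': 199.6022721470818, 'R': array([[-0.1699655 ,  0.98540743,  0.00916133],
       [ 0.82917795,  0.14802999, -0.53902788],
       [-0.53251823, -0.08401977, -0.8422381 ]]), 't': array([ 0.16761424, -0.38460709,  1.5000099 ]), 'shot': 1}
shell_piece 0.71 [201. 179.] [ 0.47  
[... 507 characters left out ...]
0074 ,  0.01570115],
       [-0.27517886, -0.42895771, -0.86039054],
       [ 0.49028098,  0.70720787, -0.50939336]]), 't': array([-0.50690206,  0.18769503,  0.68374139]), 'shot': 2}
shell_piece 0.75 [311. 320.] [ 0.381 -0.308  0.   ]
shell_piece 0.68 [401. 347.] [ 0.475 -0.437  0.   ]
shell_piece 0.58 [371. 280.] [ 0.536 -0.29   0.   ]
dry_piece 0.59 [270. 172.] [0.568 0.201 0.025]
finial 0.89 [431. 296.] [ 0.604 -0.387  0.   ]
stub 0.74 [268. 172.] [0.583 0.246 0.   ]
stub 0.62 [405. 244.] [ 0.678 -0.244  0.   ]
stand 0.7 [284. 193.] [0.562 0.109 0.   ]
tray_a 0.75 [264. 180.] [0.54  0.189 0.01 ]
tray_a 0.65 [304. 208.] [0.56  0.001 0.01 ]
cover_grip 0.74 [432. 295.] [ 0.495 -0.458  0.124]
```

View pics/scene0.png

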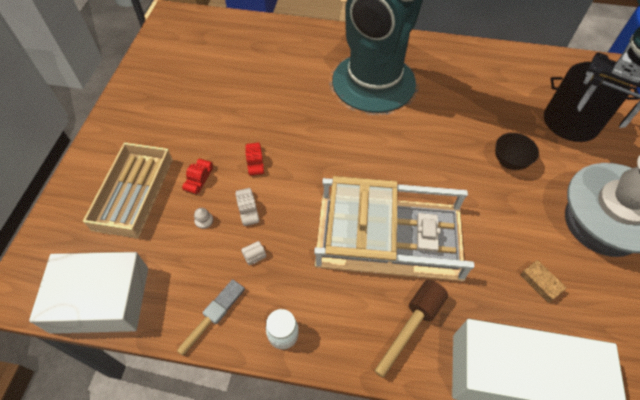

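View pics/side0.png

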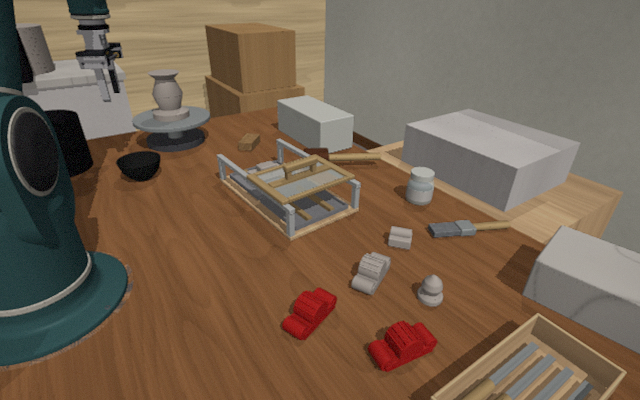

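Candidates for shell_piece in the scene view are white (247,207), red (255,158) and red (198,175). The off-white one fits and the reds are look-alikes. The dry piece is in the +y tray (428,230) and the cover is over the empty -y tray. I'll confirm with a crop.

Run:
```python
from h import *
a=cv2.imread("pics/scene0.png")
c=cv2.resize(a[172:284,310:474],None,fx=4.8,fy=4.8,interpolation=cv2.INTER_CUBIC); cv2.imwrite("pics/c_stand.png",c)
b=cv2.imread("pics/side0.png")
l=cv2.resize(a[180:270,190:280],(400,400),interpolation=cv2.INTER_CUBIC)
r=cv2.resize(b[220:310,345:435],(400,400),interpolation=cv2.INTER_CUBIC)
cv2.imwrite("pics/c_shell.png",np.hstack([l,r]))
```

```text
(no output)
```

View pics/c_stand.png

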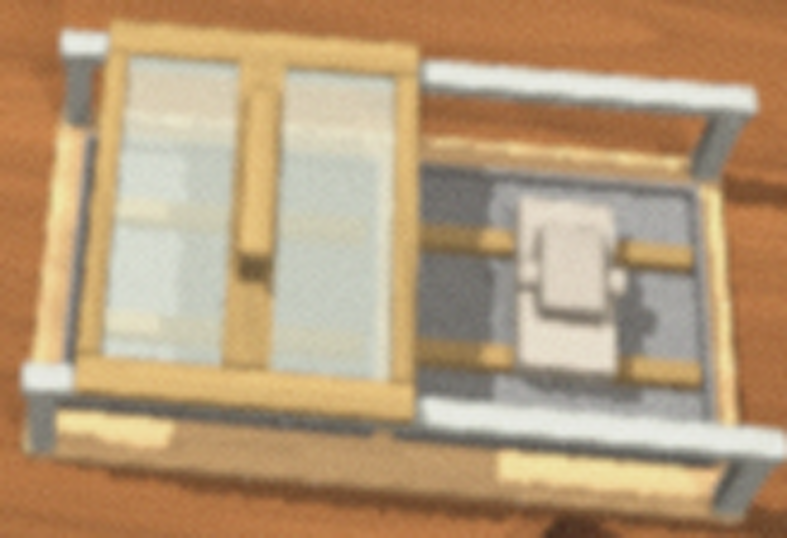

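View pics/c_shell.png

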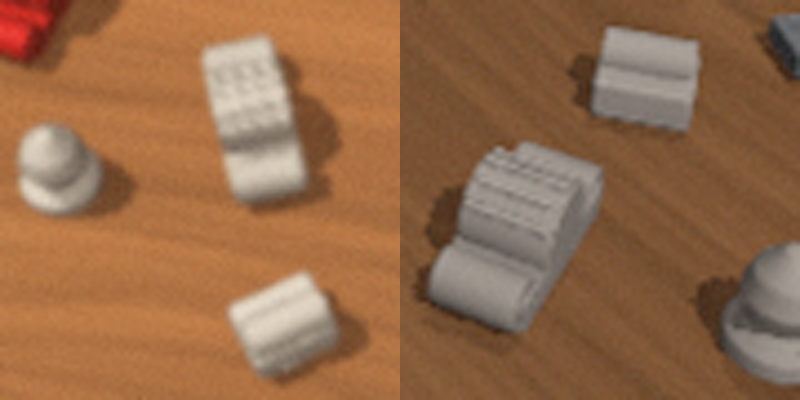

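Run:
```python
from h import *
p=eyes.capture("scene"); s=eyes.capture("side")
def W(c,z,k=4.8,o=(310,172)): return to_world(p,np.array(c)/k+o,z)
A,B,C,D=[W(c,.084) for c in((62,43),(755,100),(22,378),(785,443))]
for n,v in zip("ABCD",(A,B,C,D)): print(n,np.round(v,4))
print("len",np.linalg.norm(A-B),np.linalg.norm(C-D),np.linalg.norm(A-C),"yaw",np.arctan2(-(B-A)[0],(B-A)[1]),np.arctan2(-(D-C)[0],(D-C)[1]), "ctr",(A+B+C+D)/4)
# bar top face ends/centre z=.133
print("bar top", W((262,88),.133),W((253,252),.133))
print("cover corners",[np.round(W(c,.095),4) for c in((110,22),(418,45),(75,388),(413,418))])
k=400/90;o=(190,180)
print("shell across near",(W((235,200),.01,k,o)-W((305,185),.01,k,o)),"far",W((205,48),.04,k,o)-W((270,35),.04,k,o))
for q in("shell_piece","finial","stub"):
  for c in(p,s): print(q,[(np.round(to_world(c,r["at"],0),3)[:2],round(r["confidence"],2)) for r in nets.pinpoint(c,q)])
# shell top face corners in scene
print([np.round(W(c,.04,k,o),4) for c in((205,48),(270,35))],[np.round(W(c,.0,k,o),4) for c in((237,203),(307,188))])
q=eyes.capture("wrist"); print(q["mount"],q["vfov"],q["cx"],q["cy"])
```

```text
A [ 0.4756 -0.0851  0.084 ]
B [0.4472 0.2828 0.084 ]
C [ 0.6757 -0.0707  0.084 ]
D [0.6457 0.2972 0.084 ]
len 0.36896500787064457 0.3691607531311256 0.20054240864304654 yaw 0.0772074112980991 0.08121668580667307 ctr [0.56105626 0.10606745 0.084     ]
bar top [0.51897769 0.0240062  0.133     ] [0.61402079 0.03112556 0.133     ]
cover corners [array([ 0.4652, -0.0609,  0.095 ]), array([0.4511, 0.1027, 0.095 ]), array([ 0.6818, -0.0436,  0.095 ]), array([0.6692, 0.1183, 0.095 ])]
shell across near [ 0.01703291 -0.03789856  0.        ] far [ 0.01591342 -0.03577312  0.        ]
shell_piece [(array([ 0.387, -0.304]), 0.85), (array([ 0.544, -0.278]), 0.58), (array([ 0.458, -0.435]), 0.58)]
shell_piece [(array([ 0.381, -0.302]), 0.78), (array([ 0.465, -0.444]), 0.65), (array([ 0.538, -0.288]), 0.56)]
finial [(array([ 0.599, -0.378]), 0.74), (array([0.558, 0.117]), 0.44)]
finial [(array([ 0.602, -0.393]), 0.78)]
stub [(array([ 0.678, -0.219]), 0.94)]
stub [(array([ 0.673, -0.244]), 0.69)]
[array([ 0.5172, -0.311 ,  0.04  ]), array([ 0.5013, -0.2753,  0.04  ])] [array([ 0.5957, -0.2758,  0.    ]), array([ 0.5786, -0.2376,  0.    ])]
[[ 4.50591603e-04 -9.68060963e-01 -2.50714516e-01  7.28544565e-02]
 [ 9.99999443e-01  6.75536008e-04 -8.11156412e-04 -1.35919210e-03]
 [ 9.54615540e-04 -2.50714011e-01  9.68060728e-01 -2.17536501e-01]
 [ 0.00000000e+00  0.00000000e+00  0.00000000e+00  1.00000000e+00]] 66.11164205684967 321.69511468262033 197.74193538564708
```

The crop confirms the off-white piece at (247,207), with its shell on top and the finial and stub beside it. Rail corners give lengths of 369 and 200 mm, so the stand centre is (0.561, 0.106) with yaw 0.079. The empty tray is the -y one at (0.568, 0.019), and the cover bar is at (0.567, 0.028).

Next I turn the tool so its y lies along the stand's y, then approach the bar.

```bash
cat >> h.py <<'E'
from scipy.spatial.transform import Rotation as Ro
def pose():
    o=bot.get_obs(); q=np.array(o["eef_rot"]); return o,Ro.from_quat(q[[1,2,3,0]]).as_matrix(),np.array(o["tcp_pos"])
def plan(tgt,yaw):
    "TCP target (world), direction of tool y (world angle, mod pi): rotvec and shift(mm) in axes before/after turning"
    o,R,t=pose(); z=np.array([0,0,-1.])
    best=None
    for a in(yaw,yaw+np.pi):
        y=np.array([np.cos(a),np.sin(a),0]); T=np.c_[np.cross(y,z),y,z]; rv=Ro.from_matrix(R.T@T).as_rotvec()
        if best is None or np.linalg.norm(rv)<np.linalg.norm(best[0]): best=rv,T
    d=(np.array(tgt)-t)*1000
    print("t",round(o["time"],2),"tcp",np.round(t,4),"rot",np.round(best[0],3),"now-axes",np.round(R.T@d,1),"turned-axes",np.round(best[1].T@d,1),"j7",round(o["joint_pos"][6],2))
SY=np.pi/2+.079
E
python3 -m creep '{"hand":[94,94,94,94],"xyz":[[0,0,-8],[0,0,-8],[0,0,-8],[0,0,-8]],"angular":[[0,0,-0.12],[0,0,-0.12],[0,0,-0.12],[0,0,-0.12]]}'
python3 -c "
from h import *
plan((.5665,.0276,.2),SY)"
```

```text
time: 1.65
tcp_pos: [0.245, 0.5749, 0.2008]
eef_rot: [0.0, -0.041, 0.999, -0.0]
ft_force: [-0.2, 0.3, 0.6]
width: 0.997
grip_force: 0.0
t 1.65 tcp [0.245  0.5749 0.2008] rot [-0.     0.     0.003] now-axes [-275.5 -571.9    0.9] turned-axes [-277.3 -571.     0.8] j7 0.4
```

```bash
python3 -m creep '{"hand":[94,94,94,94,94,94,94,94],"xyz":[[-20,-41,0],[-20,-41,0],[-20,-41,0],[-20,-41,0],[-20,-41,0],[-20,-41,0],[-20,-41,0],[-20,-41,0]],"angular":[[0,0,0],[0,0,0],[0,0,0],[0,0,0],[0,0,0],[0,0,0],[0,0,0],[0,0,0]]}'
python3 -c "
from h import *
plan((.5665,.0276,.2),SY)"
```

```text
time: 2.45
tcp_pos: [0.4305, 0.2586, 0.2008]
eef_rot: [0.0, -0.039, 0.999, 0.0]
ft_force: [0.8, 0.7, 0.0]
width: 1.002
grip_force: 0.0
t 2.45 tcp [0.4305 0.2586 0.2008] rot [ 0.     0.    -0.002] now-axes [-117.8 -240.8    0.8] turned-axes [-117.3 -241.     0.8] j7 1.06
```

```bash
python3 -m creep '{"hand":[94,94,94,94,94,94,94],"xyz":[[-20,-40,0],[-20,-40,0],[-20,-40,0],[-20,-40,0],[-20,-40,0],[-18,-40,0],[0,0,0]],"angular":[[0,0,0],[0,0,0],[0,0,0],[0,0,0],[0,0,0],[0,0,0],[0,0,0]]}'
cat >> h.py <<'E'
def wrist():
    o,R,t=pose(); p=eyes.capture("wrist"); M=np.array(p["mount"])
    Rc=R@M[:3,:3]; c=R@M[:3,3]+t; p["R"]=Rc.T; p["t"]=-Rc.T@c; return p
E
python3 -c "
from h import *
p=wrist(); save(p,'w1')
for q,z in (('cover_grip',.124),('tray_a',.01)):
  for r in nets.pinpoint(p,q): print(q,r['confidence'],r['at'],to_world(p,r['at'],z))
for X in((.5665,.0276,.133),): print(proj(p,X))
plan((.5665,.0276,.105),SY)"
```

```text
time: 3.15
tcp_pos: [0.5676, 0.0242, 0.2005]
eef_rot: [0.0, -0.035, 0.999, -0.001]
ft_force: [-0.3, -0.1, 0.2]
width: 1.003
grip_force: 0.0
cover_grip 0.66 [323.9, 194.4] [0.56674713 0.02478338 0.124     ]
cover_grip 0.25 [25.2, 172.4] [ 0.56550154 -0.26587708  0.124     ]
tray_a 0.56 [444.6, 169.9] [0.54962718 0.18599851 0.01      ]
[np.float64(326.8931610759174), np.float64(196.6129904271893)]
t 3.3 tcp [0.5658 0.0305 0.2004] rot [ 0.    -0.    -0.002] now-axes [-0.5 -3.  95.4] turned-axes [-0.5 -3.  95.4] j7 1.61
```

View pics/w1.png

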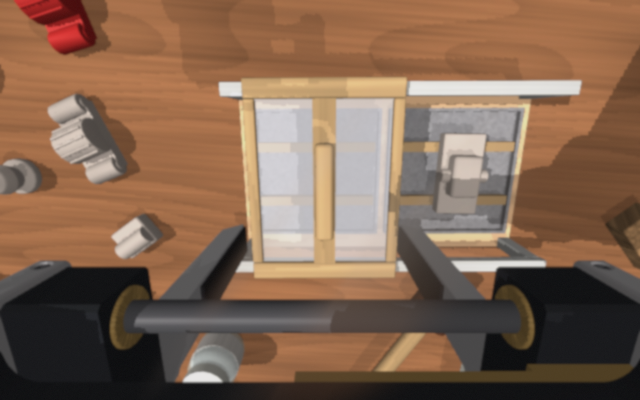

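The wrist view shows the bar at (324,192), midway between the fingers, with the shell piece at (85,140). Now I descend and grip the bar.

```bash
python3 -m creep '{"hand":[94,94,94,94,20,10,10,10],"xyz":[[0,-3,30],[0,0,30],[0,0,25],[0,0,8],[0,0,0],[0,0,0],[0,0,0],[0,0,0]],"angular":[[0,0,0],[0,0,0],[0,0,0],[0,0,0],[0,0,0],[0,0,0],[0,0,0],[0,0,0]]}' 20
python3 -c "
from h import *
plan((.553,.193,.107),SY)"
```

```text
time: 4.1
tcp_pos: [0.5667, 0.0272, 0.1086]
eef_rot: [0.001, -0.039, 0.999, 0.0]
ft_force: [0.3, -0.6, -0.8]
width: 0.694
grip_force: 0.0
t 4.1 tcp [0.5667 0.0272 0.1086] rot [ 0.     0.001 -0.002] now-axes [  0.9 166.3   1.6] turned-axes [  0.6 166.3   1.6] j7 1.65
```

```bash
python3 -m creep '{"hand":[10,10,10,10,10,10,10,10],"xyz":[[0,0,0],[0,0,0],[0,0,0],[0,0,0],[0,0,0],[0,0,0],[0,0,0],[0,0,0]],"angular":[[0,0,0],[0,0,0],[0,0,0],[0,0,0],[0,0,0],[0,0,0],[0,0,0],[0,0,0]]}' 20
```

```text
time: 4.9
tcp_pos: [0.5662, 0.0271, 0.1076]
eef_rot: [-0.0, -0.039, 0.999, -0.0]
ft_force: [-0.3, 0.0, 0.5]
width: 0.106
grip_force: 0.0
```

```bash
python3 -m creep '{"hand":[10,10,10,10,10,10,10,10],"xyz":[[0,0,0],[0,8,0],[0,18,0],[0,18,0],[0,18,0],[0,18,0],[0,18,0],[0,18,0]],"angular":[[0,0,0],[0,0,0],[0,0,0],[0,0,0],[0,0,0],[0,0,0],[0,0,0],[0,0,0]]}'
python3 -c "
from h import *
plan((.553,.193,.107),SY)"
```

```text
time: 5.7
tcp_pos: [0.557, 0.1442, 0.1076]
eef_rot: [0.0, -0.039, 0.999, 0.0]
ft_force: [-0.5, -0.2, 0.6]
width: 0.107
grip_force: 0.0
t 5.7 tcp [0.557  0.1442 0.1076] rot [ 0.     0.    -0.001] now-axes [ 0.2 48.9  0.6] turned-axes [ 0.1 48.9  0.6] j7 1.43
```

Opening is 10 mm with no force, so the bar was not gripped. I'll look.

```bash
python3 -c "
from h import *
p=wrist(); a=p['frame'][100:400,160:560,::-1]; s=eyes.capture('side'); b=s['frame'][90:240,180:380,::-1]
cv2.imwrite('pics/w2.png',np.hstack([a,cv2.resize(b,(400,300),interpolation=cv2.INTER_CUBIC)]))"
```

```text
(no output)
```

View pics/w2.png

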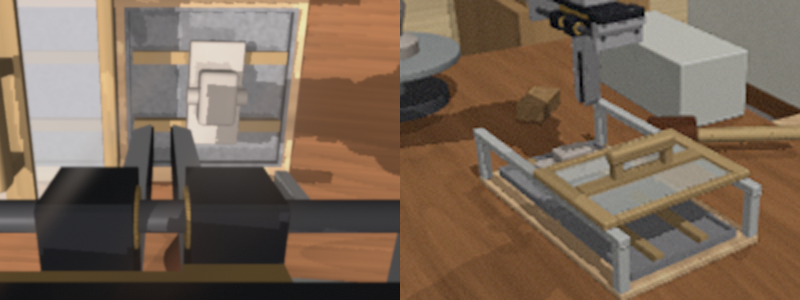

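The cover has not moved and the fingers passed above the bar. Their tips show at side pixel (275,140), higher than the reported TCP. I'll check the fingertip position against the projected tool axis.

```bash
python3 -c "
from h import *
o,R,t=pose(); out=[]
for n in('scene','side','wrist'):
  p=wrist() if n=='wrist' else eyes.capture(n); f=p['frame'][:,:,::-1].copy()
  u=np.array(proj(p,t)); print(n,u)
  h=40 if n!='wrist' else 65; x0,y0=int(u[0])-h*2//3,int(u[1])-h-10
  w=4*h//3; k=400/w; c=cv2.resize(f[y0:y0+int(1.5*w),x0:x0+w],(400,600),interpolation=cv2.INTER_CUBIC)
  if n=='wrist': c=cv2.resize(c,(266,400)) ;k*=266/400
  else: c=cv2.resize(c,(266,400)); k*=266/400
  for i in range(7):
    q=((np.array(proj(p,t-R[:,2]*.01*i))-[x0,y0])*k).astype(int); cv2.line(c,(q[0]-(12 if i==0 else 5),q[1]),(q[0]+5,q[1]),(0,0,255) if i==0 else (0,255,0),1)
  out.append(c)
cv2.imwrite('pics/tips.png',np.hstack(out))"
```

```text
scene [412.26108623 216.54142036]
side [274.27436575 153.38836909]
wrist [327.56531424 219.81468047]
```

View pics/tips.png

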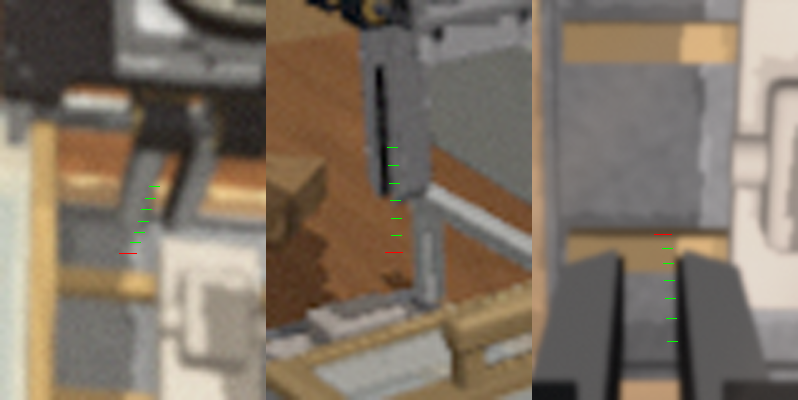

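```bash
python3 -c "
from h import *
o,R,t=pose()
a=eyes.capture('scene');b=eyes.capture('side')
def P(p): f=cam(p); K=np.array([[f,0,p['cx']],[0,f,p['cy']],[0,0,1]]); return K@np.c_[p['R'],p['t']]
X=cv2.triangulatePoints(P(a),P(b),np.array([[416.5],[209.2]]),np.array([[275.7],[141.8]])); X=(X[:3]/X[3]).ravel()
print(X,t,'tool',R.T@(X-t)*1000, proj(a,X),proj(b,X))
print(o['width'],o['joint_pos'])"
```

```text
[0.5594803  0.14795556 0.14214559] [0.5572437  0.14224531 0.10753255] tool [ -2.66657703   5.50749567 -34.61544748] [np.float64(415.6370323257305), np.float64(210.14276550979784)] [np.float64(274.2397070978183), np.float64(140.943825937234)]
0.1050810168809394 [-0.47670951  0.40015913  0.21801296  1.80569544 -0.1035241   0.94694835
  1.4328826 ]
```

Triangulation puts the real fingertips at z=0.142, about 34 mm above the reported TCP, which matches having missed the bar (top at 0.133). I go back over the bar and descend further, watching the force.

```bash
python3 -m creep '{"hand":[94,94,94,94,94,94,94,94],"xyz":[[0,-9,-10],[0,-20,-5],[0,-20,0],[0,-20,0],[0,-20,0],[0,-20,0],[0,-10,0],[0,0,0]],"angular":[[0,0,0],[0,0,0],[0,0,0],[0,0,0],[0,0,0],[0,0,0],[0,0,0],[0,0,0]]}'
python3 -m creep '{"hand":[94,94,94,94,94,94],"xyz":[[0,0,0],[0,0,12],[0,0,12],[0,0,10],[0,0,6],[0,0,0]],"angular":[[0,0,0],[0,0,0],[0,0,0],[0,0,0],[0,0,0],[0,0,0]]}' 15
python3 -c "
from h import *
o,R,t=pose(); plan((.5665,.0276,.074),SY)
b=eyes.capture('side'); u=np.array(proj(b,t)); print(u,proj(b,t+[0,0,.034]),proj(b,(.5665,.0276,.095)))
x,y=int(u[0])-50,int(u[1])-60
cv2.imwrite('pics/s3.png',cv2.resize(b['frame'][y:y+90,x:x+110,::-1],None,fx=6,fy=6,interpolation=cv2.INTER_CUBIC)); print(x,y)"
```

```text
time: 6.85
tcp_pos: [0.5666, 0.0222, 0.1231]
eef_rot: [0.0, -0.037, 0.999, -0.0]
ft_force: [-0.2, 1.5, -0.5]
width: 0.75
grip_force: 0.0
time: 7.45
tcp_pos: [0.5658, 0.0242, 0.0814]
eef_rot: [-0.001, -0.039, 0.999, -0.0]
ft_force: [0.4, 0.3, -0.6]
width: 0.999
grip_force: 0.0
t 7.45 tcp [0.5658 0.0242 0.0814] rot [-0.    -0.002 -0.002] now-axes [-1.   3.4  7.4] turned-axes [-1.   3.4  7.4] j7 1.66
[300.77468786 178.7034813 ] [np.float64(300.60753285703896), np.float64(166.55245726516594)] [np.float64(300.23514050456043), np.float64(173.29243333272447)]
250 118
```

View pics/s3.png

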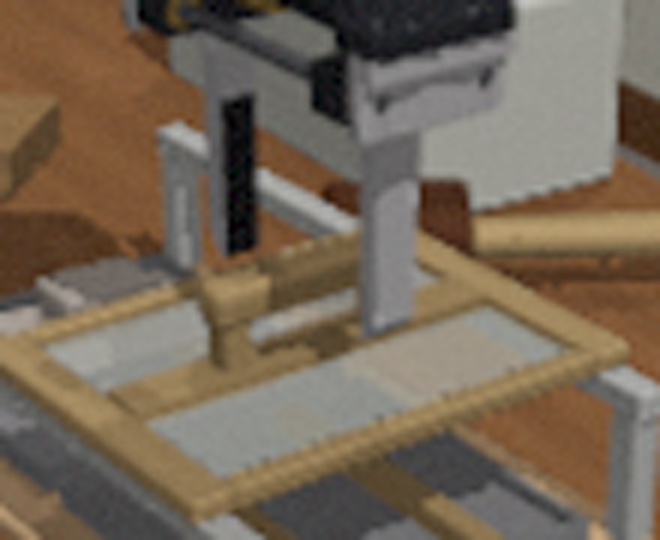

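The tips straddle the bar, with their midpoint at about (302,166), matching the 34 mm offset. I'll lower 4 mm and close.

```bash
python3 -m creep '{"hand":[94,12,12,12,12,12,12,12],"xyz":[[0,0,4],[0,0,0],[0,0,0],[0,0,0],[0,0,0],[0,0,0],[0,0,0],[0,0,0]],"angular":[[0,0,0],[0,0,0],[0,0,0],[0,0,0],[0,0,0],[0,0,0],[0,0,0],[0,0,0]]}' 15
python3 -m creep '{"hand":[12,12,12,12,12,12],"xyz":[[0,0,0],[0,0,0],[0,0,0],[0,0,0],[0,0,0],[0,0,0]],"angular":[[0,0,0],[0,0,0],[0,0,0],[0,0,0],[0,0,0],[0,0,0]]}' 15
```

```text
time: 8.3
tcp_pos: [0.5665, 0.0241, 0.0786]
eef_rot: [0.0, -0.039, 0.999, -0.0]
ft_force: [-0.3, -0.2, -0.3]
width: 0.442
grip_force: 0.0
time: 8.9
tcp_pos: [0.5664, 0.0243, 0.0786]
eef_rot: [0.0, -0.039, 0.999, 0.0]
ft_force: [-0.5, 1.2, 1.0]
width: 0.188
grip_force: 15.0
```

The bar is gripped at 17.7 mm and 15 N. I drag the cover to the +y end.

```bash
python3 -m creep '{"hand":[12,12,12,12,12,12,12,12],"xyz":[[0,6,0],[0,15,0],[0,20,0],[0,25,0],[0,25,0],[0,25,0],[0,25,0],[0,16,0]],"angular":[[0,0,0],[0,0,0],[0,0,0],[0,0,0],[0,0,0],[0,0,0],[0,0,0],[0,0,0]]}'
python3 -m creep '{"hand":[12,12,12,12],"xyz":[[0,4,0],[0,3,0],[0,2,0],[0,0,0]],"angular":[[0,0,0],[0,0,0],[0,0,0],[0,0,0]]}'
python3 -c "
from h import *
plan((.5665,.0276,.074),SY)
p=eyes.capture('scene');save(p,'scene3'); print([(r['at'],to_world(p,r['at'],.124)) for r in nets.pinpoint(p,'cover_grip')])"
```

```text
time: 9.7
tcp_pos: [0.5545, 0.1834, 0.0786]
eef_rot: [0.001, -0.039, 0.999, 0.0]
ft_force: [7.1, -1.8, -5.2]
width: 0.191
grip_force: 15.0
time: 10.1
tcp_pos: [0.554, 0.1905, 0.0786]
eef_rot: [0.001, -0.039, 0.999, -0.0]
ft_force: [6.0, -0.3, -4.4]
width: 0.19
grip_force: 15.0
t 10.1 tcp [0.554  0.1905 0.0786] rot [-0.     0.001 -0.001] now-axes [   0.2 -163.4    4.6] turned-axes [   0.4 -163.4    4.6] j7 1.36
[([435.7, 211.0], array([0.54182126, 0.19774414, 0.124     ]))]
```

```bash
python3 -m creep '{"hand":[50,50,50,94,94,94,94,94],"xyz":[[0,0,0],[0,0,0],[0,0,0],[0,0,-25],[0,0,-25],[0,0,-20],[0,-20,0],[0,-40,0]],"angular":[[0,0,0],[0,0,0],[0,0,0],[0,0,0],[0,0,0],[0,0,0],[0,0,0],[0,0,0]]}'
python3 -m creep '{"hand":[94,94,94,94,94,94,94,94],"xyz":[[0,-40,0],[0,-40,0],[0,-40,0],[0,-40,0],[0,-40,0],[0,-40,0],[0,-40,0],[0,-40,0]],"angular":[[0,0,0],[0,0,0],[0,0,0],[0,0,0],[0,0,0],[0,0,0],[0,0,0],[0,0,0]]}'
python3 -c "
from h import *
plan((.541,-.283,.14),np.radians(114))
p=eyes.capture('scene'); print([(r['at'],to_world(p,r['at'],.124)) for r in nets.pinpoint(p,'cover_grip')])"
```

```text
time: 11.0
tcp_pos: [0.5581, 0.1322, 0.1491]
eef_rot: [0.0, -0.041, 0.999, 0.001]
ft_force: [1.2, -1.0, -0.1]
width: 0.833
grip_force: 0.0
time: 11.8
tcp_pos: [0.5829, -0.1906, 0.1487]
eef_rot: [0.0, -0.039, 0.999, 0.0]
ft_force: [0.1, 1.3, 0.6]
width: 1.002
grip_force: 0.0
t 11.8 tcp [ 0.5829 -0.1906  0.1487] rot [ 0.     0.    -0.341] now-axes [ 48.9 -88.9   8.7] turned-axes [ 75.9 -67.4   8.7] j7 2.05
[([437.4, 213.9], array([0.54921007, 0.20201809, 0.124     ]))]
```

```bash
python3 -m creep '{"hand":[94,94,94,94,94,94,94],"xyz":[[0,0,0],[0,0,0],[0,0,0],[25,-22,0],[25,-22,0],[25,-23,0],[0,0,0]],"angular":[[0,0,-0.12],[0,0,-0.12],[0,0,-0.10],[0,0,0],[0,0,0],[0,0,0],[0,0,0]]}'
python3 -m creep '{"hand":[94,94],"xyz":[[0,0,0],[0,0,0]],"angular":[[0,0,0],[0,0,0]]}'
python3 -c "
from h import *
plan((.541,-.283,.14),np.radians(114))
p=wrist(); save(p,'w3')
f=p['frame'].astype(int); 
print([(r['at'],round(r['confidence'],2),np.round(to_world(p,r['at'],0),4)) for r in nets.pinpoint(p,'shell_piece')],[r['box'] for r in nets.spot_in(p,'shell_piece')])
print('tip at',np.round(proj(p,pose()[2]+[0,0,.034]),0))"
```

```text
time: 12.6
tcp_pos: [0.5391, -0.2853, 0.1488]
eef_rot: [-0.0, -0.204, 0.979, -0.001]
ft_force: [-0.1, 0.6, 0.1]
width: 0.998
grip_force: 0.0
time: 12.8
tcp_pos: [0.5422, -0.2796, 0.1485]
eef_rot: [0.0, -0.208, 0.978, 0.0]
ft_force: [-0.6, 0.8, -0.5]
width: 1.003
grip_force: 0.0
t 12.8 tcp [ 0.5422 -0.2796  0.1485] rot [ 0.  0. -0.] now-axes [ 2.5 -2.7  8.5] turned-axes [ 2.5 -2.7  8.5] j7 2.54
[([364.9, 39.5], 0.72, array([ 0.3803, -0.3013,  0.    ])), ([320.9, 178.7], 0.6, array([ 0.5402, -0.2825,  0.    ])), ([212.5, 64.5], 0.59, array([ 0.4716, -0.4442,  0.    ]))] [[295.3, 136.0, 344.4, 227.2], [168.1, 1.2, 253.3, 115.4], [339.7, 0.0, 393.5, 95.2]]
tip at [323. 238.]
```

View pics/w3.png

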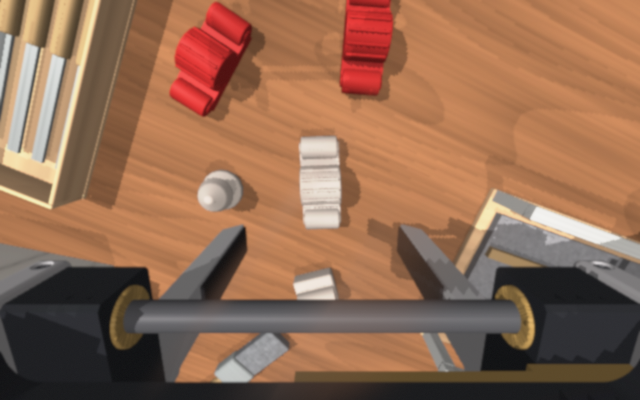

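Wrist view: the off-white piece is at (320,180), aligned with the tool. The red look-alikes at (210,60) and (367,45) and the finial at (220,190) are clear of the fingers. I compute the exact centre, then descend.

```bash
python3 -c "
from h import *
p=wrist()
a=to_world(p,(319.5,137),.013);b=to_world(p,(321.5,227.5),.013); print(a,b,np.linalg.norm(a-b),(a+b)/2, np.arctan2(*(b-a)[1::-1]))
m=(a+b)/2; plan((m[0],m[1],-.016),np.arctan2(*(b-a)[1::-1])+np.pi/2)"
```

```text
[ 0.4946357  -0.30462254  0.013     ] [ 0.59259424 -0.25851623  0.013     ] 0.10826665018126845 [ 0.54361497 -0.28156939  0.013     ] 0.4399108907286935
t 13.0 tcp [ 0.5419 -0.28    0.1485] rot [ 0.     0.    -0.021] now-axes [ -0.9  -2.1 164.5] turned-axes [ -0.8  -2.1 164.5] j7 2.54
```

```bash
python3 -m creep '{"hand":[94,94,94,94,94,94,94],"xyz":[[2,-2,20],[0,0,30],[0,0,30],[0,0,30],[0,0,20],[0,0,10],[0,0,0]],"angular":[[0,0,0],[0,0,0],[0,0,0],[0,0,0],[0,0,0],[0,0,0],[0,0,0]]}'
```

```text
time: 13.7
tcp_pos: [0.5401, -0.283, 0.0077]
eef_rot: [-0.001, -0.207, 0.978, 0.0]
ft_force: [-0.1, 0.6, 1.3]
width: 1.001
grip_force: 0.0
```

```bash
python3 -m creep '{"hand":[94,94,94,94],"xyz":[[-3,0,8],[0,0,8],[0,0,7],[0,0,0]],"angular":[[0,0,-0.02],[0,0,0],[0,0,0],[0,0,0]]}'
python3 -c "
from h import *
o,R,t=pose(); plan((.5436,-.2816,-.016),.44+np.pi/2); print(o['ft_force'])
b=eyes.capture('side'); u=np.array(proj(b,t+[0,0,.034])); print(u)
x,y=int(u[0])-60,int(u[1])-60
c=b['frame'][y:y+90,x:x+120,::-1]
w=eyes.capture('wrist')['frame'][130:310,220:420,::-1]
cv2.imwrite('pics/g1.png',np.hstack([cv2.resize(c,(480,360),interpolation=cv2.INTER_CUBIC),cv2.resize(w,(320,360))])); print(x,y)"
```

```text
time: 14.1
tcp_pos: [0.5428, -0.2821, -0.0152]
eef_rot: [-0.0, -0.217, 0.976, 0.0]
ft_force: [-0.6, -0.1, 0.2]
width: 1.001
grip_force: 0.0
t 14.1 tcp [ 0.5428 -0.2821 -0.0152] rot [ 0.001 -0.001 -0.003] now-axes [-1.   0.1  0.8] turned-axes [-1.   0.1  0.8] j7 2.62
[-0.55210365 -0.1122104   0.20729555]
[371.49711857 269.47982826]
311 209
```

View pics/g1.png

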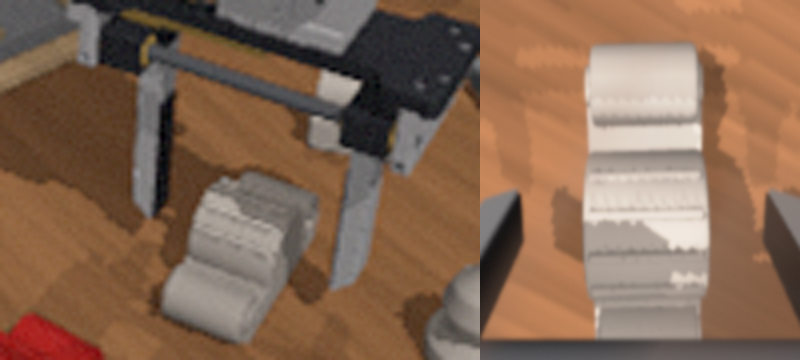

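The fingers straddle the shell with tips low beside it, as predicted. I lower 4 mm and close.

```bash
python3 -m creep '{"hand":[94,40,40,40,40,40,40,40],"xyz":[[0,0,4],[0,0,0],[0,0,0],[0,0,0],[0,0,0],[0,0,0],[0,0,0],[0,0,0]],"angular":[[0,0,0],[0,0,0],[0,0,0],[0,0,0],[0,0,0],[0,0,0],[0,0,0],[0,0,0]]}' 25
python3 -m creep '{"hand":[40,40,40],"xyz":[[0,0,0],[0,0,0],[0,0,0]],"angular":[[0,0,0],[0,0,0],[0,0,0]]}' 25
```

```text
time: 15.0
tcp_pos: [0.5432, -0.2822, -0.0184]
eef_rot: [-0.0, -0.217, 0.976, 0.0]
ft_force: [-1.0, 0.6, 1.3]
width: 0.466
grip_force: 24.9
time: 15.3
tcp_pos: [0.5432, -0.2823, -0.0184]
eef_rot: [-0.0, -0.217, 0.976, 0.0]
ft_force: [-0.5, 0.7, 1.6]
width: 0.467
grip_force: 24.9
```

The shell is gripped at 43.9 mm. Lifting.

```bash
python3 -m creep '{"hand":[40,40,40,40,40,40,40,40],"xyz":[[0,0,-5],[0,0,-15],[0,0,-20],[0,0,-25],[0,0,-25],[0,0,-25],[0,0,-15],[0,0,0]],"angular":[[0,0,0],[0,0,0],[0,0,0],[0,0,0],[0,0,0],[0,0,0],[0,0,0],[0,0,0]]}'
python3 -m creep '{"hand":[40,40,40,40],"xyz":[[0,0,0],[0,0,0],[0,0,0],[0,0,0]],"angular":[[0,0,0.12],[0,0,0.12],[0,0,0.12],[0,0,0]]}'
python3 -c "
from h import *
plan((.5692,.0038,.112),SY)"
```

```text
time: 16.1
tcp_pos: [0.5443, -0.2829, 0.1141]
eef_rot: [0.002, -0.217, 0.976, -0.001]
ft_force: [0.8, -0.0, -2.9]
width: 0.466
grip_force: 24.9
time: 16.5
tcp_pos: [0.5427, -0.282, 0.1105]
eef_rot: [-0.001, -0.038, 0.999, 0.0]
ft_force: [0.3, -0.1, -2.5]
width: 0.464
grip_force: 24.9
t 16.5 tcp [ 0.5427 -0.282   0.1105] rot [ 0.    -0.002 -0.004] now-axes [-47.9 283.   -1.5] turned-axes [-49.  282.8  -1.5] j7 2.24
```

```bash
python3 -m creep '{"hand":[40,40,40,40,40,40,40,40],"xyz":[[-4,15,0],[-4,25,0],[-5,28,0],[-5,28,0],[-5,28,0],[-5,28,0],[-5,28,0],[-5,28,0]],"angular":[[0,0,0],[0,0,0],[0,0,0],[0,0,0],[0,0,0],[0,0,0],[0,0,0],[0,0,0]]}'
python3 -m creep '{"hand":[40,40,40,40,40,40],"xyz":[[-5,28,0],[-5,26,0],[0,15,0],[0,6,0],[0,0,0],[0,0,0]],"angular":[[0,0,0],[0,0,0],[0,0,0],[0,0,0],[0,0,0],[0,0,0]]}'
python3 -c "
from h import *
plan((.5692,.0038,.0066),SY)
s=eyes.capture('scene');save(s,'place'); print([(r['confidence'],np.round(to_world(s,r['at'],.129),3)) for r in nets.pinpoint(s,'shell_piece')],[np.round(to_world(s,r['at'],.124),3) for r in nets.pinpoint(s,'cover_grip')])"
```

```text
time: 17.3
tcp_pos: [0.5648, -0.0699, 0.1112]
eef_rot: [-0.0, -0.041, 0.999, 0.0]
ft_force: [0.5, -0.5, -2.4]
width: 0.466
grip_force: 24.9
time: 17.9
tcp_pos: [0.5691, 0.0023, 0.1116]
eef_rot: [-0.0, -0.038, 0.999, -0.0]
ft_force: [0.2, -0.2, -2.4]
width: 0.465
grip_force: 24.9
t 17.9 tcp [0.5691 0.0023 0.1116] rot [-0.001 -0.    -0.002] now-axes [ -0.2   1.6 105. ] turned-axes [ -0.2   1.5 105. ] j7 1.72
[(0.95, array([0.569, 0.008, 0.129])), (0.75, array([ 0.552, -0.375,  0.129])), (0.74, array([ 0.467, -0.266,  0.129]))] [array([0.546, 0.198, 0.124])]
```

The network places the held piece at (0.569, 0.008), above the empty tray, with the cover clear at y≈0.19. Lowering.

```bash
python3 -m creep '{"hand":[40,40,40,40,40,40,40,40],"xyz":[[0,1,10],[0,0,18],[0,0,18],[0,0,18],[0,0,15],[0,0,10],[0,0,5],[0,0,0]],"angular":[[0,0,0],[0,0,0],[0,0,0],[0,0,0],[0,0,0],[0,0,0],[0,0,0],[0,0,0]]}'
python3 -m creep '{"hand":[40,40,40],"xyz":[[0,0,3],[0,0,2],[0,0,0]],"angular":[[0,0,0],[0,0,0],[0,0,0]]}'
```

```text
time: 18.85
tcp_pos: [0.569, 0.0044, 0.0171]
eef_rot: [-0.0, -0.039, 0.999, -0.0]
ft_force: [0.0, 0.5, -2.8]
width: 0.467
grip_force: 24.9
time: 19.15
tcp_pos: [0.5693, 0.0045, 0.0127]
eef_rot: [0.0, -0.039, 0.999, -0.0]
ft_force: [-0.2, -0.4, -1.9]
width: 0.466
grip_force: 24.9
```

```bash
python3 -m creep '{"hand":[40,40,40],"xyz":[[0,0,2],[0,0,2],[0,0,0]],"angular":[[0,0,0],[0,0,0],[0,0,0]]}'
python3 -m creep '{"hand":[40,40,40],"xyz":[[0,0,1],[0,0,1],[0,0,0]],"angular":[[0,0,0],[0,0,0],[0,0,0]]}'
```

```text
time: 19.45
tcp_pos: [0.5691, 0.0045, 0.0083]
eef_rot: [-0.0, -0.039, 0.999, -0.0]
ft_force: [1.8, 0.8, -2.4]
width: 0.465
grip_force: 24.9
time: 19.75
tcp_pos: [0.5692, 0.0046, 0.0066]
eef_rot: [0.0, -0.039, 0.999, -0.0]
ft_force: [-0.5, -0.6, -1.6]
width: 0.466
grip_force: 24.9
```

```bash
python3 -m creep '{"hand":[40,40],"xyz":[[0,0,1],[0,0,0]],"angular":[[0,0,0],[0,0,0]]}'
python3 -m creep '{"hand":[40,40],"xyz":[[0,0,1],[0,0,0]],"angular":[[0,0,0],[0,0,0]]}'
```

```text
time: 19.95
tcp_pos: [0.5693, 0.0045, 0.0065]
eef_rot: [0.0, -0.039, 0.999, 0.0]
ft_force: [-7.7, 0.4, 18.5]
width: 0.467
grip_force: 25.0
time: 20.15
tcp_pos: [0.5699, 0.0046, 0.0061]
eef_rot: [0.001, -0.039, 0.999, 0.0]
ft_force: [-7.7, 0.1, 25.6]
width: 0.468
grip_force: 25.0
```

The piece is resting on the battens at 18–25 N. I relieve 1 mm, then open. Opening to 60 is plenty, and I then lift.

```bash
python3 -m creep '{"hand":[40,56,66,70,70,70,70],"xyz":[[0,0,-1.5],[0,0,0],[0,0,0],[0,0,0],[0,0,0],[0,0,0],[0,0,0]],"angular":[[0,0,0],[0,0,0],[0,0,0],[0,0,0],[0,0,0],[0,0,0],[0,0,0]]}'
python3 -m creep '{"hand":[70,70,70,70,70,70,70],"xyz":[[0,0,-10],[0,0,-25],[0,0,-30],[0,0,-30],[0,0,-30],[0,0,-15],[0,0,0]],"angular":[[0,0,0],[0,0,0],[0,0,0],[0,0,0],[0,0,0],[0,0,0],[0,0,0]]}'
python3 -c "
from h import *
p=wrist();save(p,'w5');print([(r['confidence'],r['at'],np.round(to_world(p,r['at'],.025),4)) for r in nets.pinpoint(p,'shell_piece')],[(r['confidence'],np.round(to_world(p,r['at'],.124),4)) for r in nets.pinpoint(p,'cover_grip')])
s=eyes.capture('side')
u=proj(s,(.569,.004,.03)); print(u); x,y=int(u[0])-60,int(u[1])-50
cv2.imwrite('pics/pl.png',np.hstack([cv2.resize(p['frame'][60:300,200:520,::-1],(440,330)),cv2.resize(s['frame'][y-10:y+100,x-10:x+110,::-1],(360,330),interpolation=cv2.INTER_CUBIC)]))
plan((.554,.193,.150),SY)"
```

```text
time: 20.85
tcp_pos: [0.5692, 0.0045, 0.006]
eef_rot: [-0.0, -0.039, 0.999, -0.0]
ft_force: [0.4, 0.7, -0.8]
width: 0.744
grip_force: 0.0
time: 21.55
tcp_pos: [0.5704, 0.0045, 0.1489]
eef_rot: [0.002, -0.039, 0.999, 0.0]
ft_force: [-0.8, -0.5, -0.0]
width: 0.742
grip_force: 0.0
[(0.92, [319.9, 185.0], array([0.5711, 0.0012, 0.025 ]))] [(0.67, array([0.5533, 0.1897, 0.124 ]))]
[np.float64(306.20289542526666), np.float64(199.23817717273334)]
t 21.75 tcp [0.5686 0.0046 0.1453] rot [-0.    -0.001 -0.002] now-axes [ 1.00e-01  1.89e+02 -4.70e+00] turned-axes [ -0.3 189.   -4.7] j7 1.7
```

View pics/pl.png

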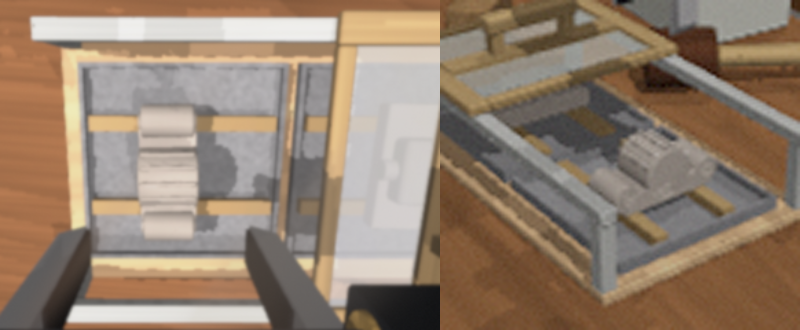

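The piece lies upright across both battens, central in the empty tray, at (170,170) in the left crop. Back to the bar.

```bash
python3 -m creep '{"hand":[94,94,94,94,94,94,94,94],"xyz":[[0,16,0],[0,30,0],[0,35,0],[0,35,0],[0,35,0],[0,25,0],[0,11,0],[0,0,0]],"angular":[[0,0,0],[0,0,0],[0,0,0],[0,0,0],[0,0,0],[0,0,0],[0,0,0],[0,0,0]]}'
python3 -m creep '{"hand":[94,94,94,94,94,94],"xyz":[[0,0,0],[0,0,20],[0,0,20],[0,0,17],[0,0,9],[0,0,0]],"angular":[[0,0,0],[0,0,0],[0,0,0],[0,0,0],[0,0,0],[0,0,0]]}'
python3 -c "
from h import *
plan((.554,.1905,.0786),SY)"
```

```text
time: 22.55
tcp_pos: [0.5542, 0.1919, 0.1453]
eef_rot: [-0.001, -0.04, 0.999, -0.0]
ft_force: [-0.7, -1.0, 0.8]
width: 0.998
grip_force: 0.0
time: 23.15
tcp_pos: [0.5545, 0.1895, 0.0792]
eef_rot: [-0.001, -0.038, 0.999, -0.001]
ft_force: [-1.2, -0.2, -0.3]
width: 1.003
grip_force: 0.0
t 23.15 tcp [0.5545 0.1895 0.0792] rot [-0.001 -0.002 -0.003] now-axes [0.4 1.  0.6] turned-axes [0.4 1.  0.6] j7 1.38
```

```bash
python3 -m creep '{"hand":[12,12,12,12,12,12,12,12],"xyz":[[0,0,0],[0,0,0],[0,0,0],[0,0,0],[0,0,0],[0,0,0],[0,0,0],[0,0,0]],"angular":[[0,0,0],[0,0,0],[0,0,0],[0,0,0],[0,0,0],[0,0,0],[0,0,0],[0,0,0]]}' 15
python3 -m creep '{"hand":[12,12,12,12,12],"xyz":[[0,0,0],[0,0,0],[0,0,0],[0,0,0],[0,0,0]],"angular":[[0,0,0],[0,0,0],[0,0,0],[0,0,0],[0,0,0]]}' 15
```

```text
time: 23.95
tcp_pos: [0.5547, 0.191, 0.08]
eef_rot: [-0.0, -0.039, 0.999, -0.0]
ft_force: [-0.0, -0.5, -0.4]
width: 0.358
grip_force: 0.0
time: 24.45
tcp_pos: [0.5548, 0.1905, 0.0801]
eef_rot: [-0.0, -0.038, 0.999, -0.0]
ft_force: [0.0, -3.6, 1.3]
width: 0.188
grip_force: 15.0
```

```bash
python3 -m creep '{"hand":[12,12,12,12,12,12,12,12],"xyz":[[0,-6,0],[0,-15,0],[0,-20,0],[0,-25,0],[0,-25,0],[0,-25,0],[0,-25,0],[0,-16,0]],"angular":[[0,0,0],[0,0,0],[0,0,0],[0,0,0],[0,0,0],[0,0,0],[0,0,0],[0,0,0]]}'
python3 -m creep '{"hand":[12,12,12,12,12],"xyz":[[0,-7,0],[0,-3,0],[0,-2,0],[0,0,0],[0,0,0]],"angular":[[0,0,0],[0,0,0],[0,0,0],[0,0,0],[0,0,0]]}'
```

```text
time: 25.25
tcp_pos: [0.5666, 0.032, 0.08]
eef_rot: [-0.0, -0.038, 0.999, -0.0]
ft_force: [-0.4, 2.5, -1.0]
width: 0.191
grip_force: 15.0
time: 25.75
tcp_pos: [0.5673, 0.0228, 0.08]
eef_rot: [-0.0, -0.039, 0.999, -0.0]
ft_force: [-5.5, -2.0, 3.3]
width: 0.192
grip_force: 15.0
```

```bash
python3 -m creep '{"hand":[12,12,12,12],"xyz":[[0,-2,0],[0,-2,0],[0,0,0],[0,0,0]],"angular":[[0,0,0],[0,0,0],[0,0,0],[0,0,0]]}'
python3 -c "
from h import *
s=eyes.capture('scene'); print([(r['confidence'],np.round(to_world(s,r['at'],.124),4)) for r in nets.pinpoint(s,'cover_grip')])"
```

```text
time: 26.15
tcp_pos: [0.5676, 0.019, 0.08]
eef_rot: [-0.001, -0.039, 0.999, -0.0]
ft_force: [-5.3, -1.5, 3.4]
width: 0.191
grip_force: 15.0
[(0.8, array([0.5517, 0.024 , 0.124 ]))]
```

```bash
python3 -m creep '{"hand":[12,12,12],"xyz":[[0,-2,0],[0,0,0],[0,0,0]],"angular":[[0,0,0],[0,0,0],[0,0,0]]}'
python3 -m creep '{"hand":[12,12,12],"xyz":[[0,-2,0],[0,0,0],[0,0,0]],"angular":[[0,0,0],[0,0,0],[0,0,0]]}'
```

```text
time: 26.55
tcp_pos: [0.5678, 0.0171, 0.08]
eef_rot: [-0.0, -0.039, 0.999, -0.0]
ft_force: [-6.6, -0.3, 4.4]
width: 0.191
grip_force: 15.0
time: 26.85
tcp_pos: [0.5679, 0.016, 0.08]
eef_rot: [-0.001, -0.039, 0.999, 0.0]
ft_force: [-5.4, 4.8, 4.0]
width: 0.187
grip_force: 15.0
```

The end stop is felt: Fy jumped and the move fell short. Release and lift away.

```bash
python3 -m creep '{"hand":[50,50,50,50,50,50,50,50],"xyz":[[0,1,0],[0,0,0],[0,0,0],[0,0,0],[0,0,-15],[0,0,-25],[0,0,-30],[0,0,-30]],"angular":[[0,0,0],[0,0,0],[0,0,0],[0,0,0],[0,0,0],[0,0,0],[0,0,0],[0,0,0]]}'
python3 -m creep '{"hand":[50,50,50,50],"xyz":[[0,0,-20],[0,0,0],[0,0,0],[0,0,0]],"angular":[[0,0,0],[0,0,0],[0,0,0],[0,0,0]]}'
python3 -c "
from h import *
p=wrist()
c=np.array([.568,.0188]); R=np.array([[np.cos(.079),-np.sin(.079)],[np.sin(.079),np.cos(.079)]])
for q,z in(('cover_grip',.124),('shell_piece',.025)): print(q,[(r['confidence'],np.round(R.T@(to_world(p,r['at'],z)[:2]-c),4)) for r in nets.pinpoint(p,q)])
s=eyes.capture('scene')
for q,z in(('finial',0),('stub',0),('dry_piece',.025)): print(q,[(r['confidence'],np.round(to_world(s,r['at'],z),3)) for r in nets.pinpoint(s,q)][:2])
print(bot.get_obs()['time'],bot.get_obs()['ft_force'])"
```

```text
time: 27.65
tcp_pos: [0.5683, 0.0153, 0.1823]
eef_rot: [0.0, -0.038, 0.999, -0.0]
ft_force: [0.9, -0.1, 0.8]
width: 0.535
grip_force: 0.0
time: 28.05
tcp_pos: [0.5679, 0.0155, 0.1996]
eef_rot: [-0.0, -0.039, 0.999, -0.0]
ft_force: [-0.6, 0.5, 0.3]
width: 0.533
grip_force: 0.0
cover_grip [(0.65, array([-0.0009, -0.0042])), (0.54, array([-0.022 ,  0.1279]))]
shell_piece [(0.59, array([-0.203, -0.287]))]
finial [(0.78, array([ 0.6  , -0.383,  0.   ]))]
stub [(0.66, array([ 0.678, -0.218,  0.   ]))]
dry_piece [(0.93, array([0.548, 0.2  , 0.025]))]
28.4 [ 0.49926953 -0.7589622   0.06001042]
```

The cover's middle is within about 4 mm of the tray's middle, at its end stop. The other pieces are unmoved and the robot touches nothing.

```bash
python3 -c "
from station import bot
print(bot.close_job())"
```

```text
the job is handed in; nothing more can be done
None
```

I laid the shell piece upright across both battens of the empty tray, slid the cover to its end stop over it, and handed the job in at about 28 s; no verdict was returned.

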